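# Load a glaze test tile under the microscope's stage clip

### The job

Load the glazed test tile on the microscope stage without picking it up: slide it against the long guide, then press the thumb tab of the spring clip down with one fingertip and, keeping it down, push the tile with the other fingertip along the guide beneath the raised clip, fully home into the corner against the end stop. Do not let the clip touch the glaze before the tile is home; then let the tab up so that the clip holds the tile, and back away. Leave the jar, bowl, standing tile and wooden tool where they are.

Things in the scene. Friction and masses are not known exactly. Their poses are not given: they have to be found in the camera images.
- stand: Fixed grey base plate of a bench microscope, 310 x 210 x 20 mm. Origin on the table under the lens axis; its +x is the way the tile is pushed (away from the robot at yaw 0), +y towards the clip's thumb tab. It spans x -125..185, y -105..105 mm; its top, the stage, is 20 mm above the table. A column 205 mm high stands at x 145, y -85; the head on its boom is swung aside to the rear right.
- home (a point): Where the centre of the tile's underside belongs: on the stage at x = 0, y = 0, z = 20 mm of the stand's frame, with the tile square to the stand. Axes as the stand's.
- guide (a point): Long aluminium guide on the stage: this point is on the foot of its tile face, at x = -33, y = -25 mm of the stand's frame. It runs along x from -100 to 33 mm, 6 mm high, 8 mm wide. Axes as the stand's.
- stop (a point): End stop at the guide's far end, 6 mm high: this point is on the foot of its tile face, at x = 25, y = -15 mm of the stand's frame. The face spans y -25..2 mm. Axes as the stand's.
- hinge (a point): Centre of the clip's hinge axis, which runs along the stand's x, 7 mm above the stage at x = 10, y = 44 mm of the stand's frame; its bracket is 44 x 9 mm and 11 mm high. Axes as the stand's.
- tile: The flat fired test tile, 50 x 50 x 9 mm, about 52 g, pale ceramic with a grey-green glazed face and a dark 6 mm hanging hole marked near its -x edge. Loose on the stage, at first short of the clip (-x side), 7 to 18 mm away from its place along the guide and up to 0.25 rad askew. Origin at the centre of its underside.
- clip (a joint): Opening of the sprung steel clip, rad. 0: shut, its nose resting on the stage; 0.25: nose resting on the 9 mm tile; 0.40: stop, tab fully down, nose 14 mm above the stage. Open it beyond 0.29 for the tile to pass freely. The spring always shuts it; at the middle of the tab it takes 5 N to start and 10 N at the stop.
- clip_tab: The clip's wide thumb tab, a 48 mm (x) by 26 mm plate 2 mm thick, 8 to 34 mm out from the hinge on its +y side, so about x -14..34, y 52..78 mm in the stand's frame. Shut, it slopes upward away from the hinge (its outer edge 17 mm above the stage); at the stop it is level, its top 4 mm above the stage. Origin on the hinge axis, turning with the clip.
- tab_mid (a point): Middle of the thumb tab's upper face, 22 mm out from the hinge (where to press): 13 mm above the stage when shut, 4 mm above it at the stop.
- clip_nose: The clip's 18 mm wide arm and rounded nose, reaching from the hinge over the stage towards the guide; x 1..19 mm in the stand's frame, nose line at y = 8 mm. Origin on the hinge axis, turning with the clip.
- nose_tip (a point): Underside of the clip's nose, 36 mm from the hinge; on the stage when shut.
- jar: Bystander: lidded glass jar, 56 mm across and 75 mm high, on the table right of the stand. Origin at its foot.
- bowl: Bystander: small terracotta bowl, 84 mm across and 36 mm high, left of the stand. Origin at its foot.
- ltile: Bystander: L-shaped standing test tile, foot 45 x 34 mm, 66 mm high, left of the stand. Origin at the centre of its foot.
- wtool: Bystander: wooden modelling tool, about 160 mm long, 18 mm wide, 9 mm high, lying right of the stand. Origin at its underside.
Not all that is in view belongs to the job. There is more than one size of the tile; the job needs the largest.

How it is judged (in metres and radians):
On the way, in this order (a step that is already met when the one before it is completed fails the run):
1. a fingertip holds the thumb tab down while another pushes the tile in beneath the raised clip (value of joint clip above 0.27 rad and contact force between the fingers and clip_tab above 1 N and contact force between the fingers and tile above 0.05 N and x of tile in the frame of home above -0.019 m), for 0.1 s.
2. the tile is home against the end stop with the tab still held down (value of joint clip above 0.26 rad and contact force between the fingers and clip_tab above 1 N and x of tile in the frame of home above -0.003 m), for 0.1 s.
At the end, for the whole second after the job is handed in: The tile lies flat in the corner: within 3.5 mm of the end stop, within 4 mm of the guide, square to 0.08 rad, at rest, with the released clip pressing on it (x of tile in the frame of home between -0.0035 and 0.003 m and y of tile in the frame of home between -0.003 and 0.004 m and angle between the x axis of tile and the x axis of stand, either way round below 0.08 rad and z of tile in the frame of home below 0.002 m and angle between tile's own z axis and vertical below 0.05 rad and contact force between clip_nose and tile above 1 N and value of joint clip below 0.29 rad and linear speed of tile below 0.01 m/s); the robot touches nothing.
It fails at once if the clip touched the tile before it was home (contact force between clip_nose and tile above 0.3 N and x of tile in the frame of home below -0.0045 m).
It fails at once if the tile was lifted or tipped (z of tile in the frame of home above 0.006 m or angle between tile's own z axis and vertical above 0.15 rad).
It fails at once if a bystander was moved (distance of any of jar, bowl, ltile, wtool from where it was at the start of the episode above 0.015 m).
It also fails if it takes over 72 s, if anything falls off the work surface, if the arm or the gripper's body presses on something with over 40 N, if the wrist force passes 120 N, or if a joint passes its speed limit or range.

### The arm

A 6-joint arm with a two-finger parallel gripper is mounted at the origin on the work surface. World frame = base frame: x ahead of the robot, y to its left, z up, the work surface at z = 0. Lengths are in m, angles in degrees, forces in N, time in s.
With the tool pointing down it reaches from about 0.4 to 0.825 m from the base axis. Payload 7 kg.
Tool frame: the origin (TCP) lies at the centre of the arm's flange, where the gripper is bolted on; the fingertips stand 178 mm ahead of it and the grasp point (between the pads) lies ahead of it (ctrl.grip_depth is the z of the grasp point in the tool frame, in m); z points along the fingers, x is the direction in which the jaws open and shut, and the axes are right-handed (so a half turn about z gives the same grasp; the last joint's range is limited). The gripper opens to 88 mm and grips with 3 to 60 N. Pads are 19 mm wide; open, the fingers measure 130 mm over their backs; the gripper's body (78 mm by 193 mm) begins 47 mm behind the grasp point.
Start: joints at [-52.019, 20.546, 0.682, 0, -70.136, -16.507], TCP at [0.247, -0.628, 0.405] pointing down, gripper open.
Joint ranges: [-176.03, 176.03], [-82.01, 121.73], [-58.28, 71.71], [-173.87, 95.51], [-174.79, -0.11], [-173.66, 173.66]. Speed limits (degrees/s): [136.94, 136.94, 172.46, 180, 180, 180].

### API

Orientations are given as [roll, pitch, yaw] about the fixed x, y, z axes, in that order (R = Rz(yaw) Ry(pitch) Rx(roll)).
In Python, from plant import ctrl gives the robot as it stands.
- The arm moves only by the tool carry_out, never from a script. Its arguments are lists of equal length, an entry for each row: "linear": the shift along the tool's x, y, z in cm, a list of three; "twist": the turn about the tool's z in degrees. In form: {"linear": [[tx, ty, tz], ...], "twist": [twist, ...]}. A call has 1 to 12 rows; each row is the pose to reach, as a shift and turn from the pose measured when the call began, along the tool's axes at that moment; what a row does not reach only later rows make up. A row lasts 1/12 s, in which the tool goes at most 41.7 mm and 7.16 degrees, less where a joint would pass 70% of its speed; a pose out of reach is approached as far as the arm can. A call with a gripper value outside its range is refused whole. "fingers" is the gripper's target within -1 to 1 (fully open at 1, half-way at 0, shut at -1), set as the call begins (left out, the last holds). The fingers move at their own pace and stop on an object; the grip force is fixed at half the most. Time passes only in rows, so rows that repeat a pose let the fingers close. It gives the time, the measured TCP pose, the force and the opening at its end, in the units of the state.
- ctrl.get_obs(): the state, without advancing time (a new reading comes with each control period).
- ctrl.snapshot(name): name is "scene" or "top" or "wrist"; returns the picture (384x512x3 uint8, blue, green, red); there is no depth.
- ctrl.camera_params(name): a dict with "fovy" (degrees; the focal length in pixels is half the picture's height over the tangent of half this angle, whatever the lens; pixels are square), "cx", "cy" (the principal point, pixels), "eye" and "rotation" of the camera in the world; the wrist camera has in their place "T_tool_cam" (4x4, takes a point from camera to tool coordinates, whose origin is the TCP and whose axes are the tool frame's). Camera axes: x right, y down, z forward; pixel columns grow to the right and rows downward; lengths in m; the calibration is good to about 2 mm. A picture is of the moment at which its call begins: read the wrist's pose just before it. camera_params takes no time and is no camera call.
- ctrl.close_job(): hands the job in, once; it reports no verdict.
The state is a dict: "clock": time; "joint_pos": joint angles; "qvel": joint speeds; "tau": joint torques, N m; "tool_pos": TCP position; "orientation": TCP orientation; "force": force on the tool from outside, world axes, zero at the start; "moment": the same for the moment, N m; "opening": finger opening in m.
Only numpy, scipy, OpenCV 4.12 (cv2) and the standard library are available. Lean on these libraries where they do the work, as an engineer would, in place of code of your own. Each camera call takes 0.05 s, during which the arm holds its last target.

## Working session

There is one attempt and no reset: what is moved stays moved. The work goes in short steps, Python scripts to look and compute and a tool call to move; the robot and the scene stay as the last step left them, time stands still between calls to the robot, and variables do not carry over. Pictures are saved under pics/ and viewed, and the job is handed in when it is done.

Besides the shell and the picture viewer there is one more tool, called by a JSON object that holds its "name" and its "arguments". carry_out: Moves the arm, as the interface text tells. Its arguments: {"type":"object","properties":{"linear":{"type":"array","items":{"type":"array","items":{"type":"number"}}},"twist":{"type":"array","items":{"type":"number"}},"fingers":{"type":"number"}},"required":["linear","twist"]}

```bash
ls; mkdir -p pics; python3 - <<'E'
from plant import ctrl
import cv2
o=ctrl.get_obs()
for k in o: print(k,o[k])
print(ctrl.grip_depth)
for n in("scene","top","wrist"):
    cv2.imwrite(f"pics/{n}0.png",ctrl.snapshot(n)); print(n,ctrl.camera_params(n))
E
```

```text
pics
clock 0.0
joint_pos [-5.20192756e+01  2.05913939e+01  6.33235164e-01 -1.71909450e-02
 -7.01366238e+01 -1.65067091e+01]
qvel [-0.12403531 -0.05289578 -0.05408112  0.03854143 -0.12908997 -0.04087428]
tau [-1.07551332e-03 -5.82717419e+01  2.93057352e+01  6.99748412e+00
  6.76450931e-03 -1.60525137e-04]
tool_pos [ 0.24701965 -0.62796745  0.40372803]
orientation [-1.79988562e+02 -9.54680671e-02  1.11468151e+02]
force [ 0.57318847 -0.2665262   0.07264682]
moment [-0.02151686 -0.00656362 -0.01554336]
opening 0.08797591884627667
0.1593
scene {'fovy': 43.472577366078184, 'cx': 265.66947509841486, 'cy': 190.25799832099858, 'eye': array([1.18062059, 0.67343259, 0.63474929]), 'rotation': array([-122.96803214,   -1.17112891,  133.42817637])}
top {'fovy': 57.984181793658756, 'cx': 254.75599328867577, 'cy': 195.5038157618926, 'eye': array([0.4011944 , 0.07375928, 0.80446222]), 'rotation': array([-1.69241631e+02,  8.17707415e-03, -8.99685077e+01])}
wrist {'fovy': 69.23803413764082, 'cx': 254.03040880337525, 'cy': 193.36541897490795, 'T_tool_cam': array([[ 9.99999954e-01,  4.91873083e-05,  3.00215263e-04,
         6.91542135e-04],
       [-1.26145954e-04,  9.65048500e-01,  2.62071320e-01,
        -7.01442863e-02],
       [-2.76831707e-04, -2.62071346e-01,  9.65048462e-01,
         1.92635986e-02],
       [ 0.00000000e+00,  0.00000000e+00,  0.00000000e+00,
         1.00000000e+00]])}
```

View pics/scene0.png

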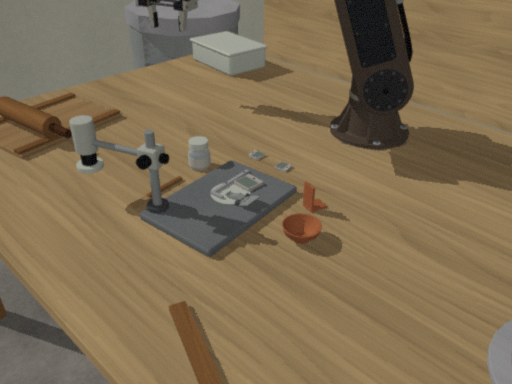

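View pics/top0.png

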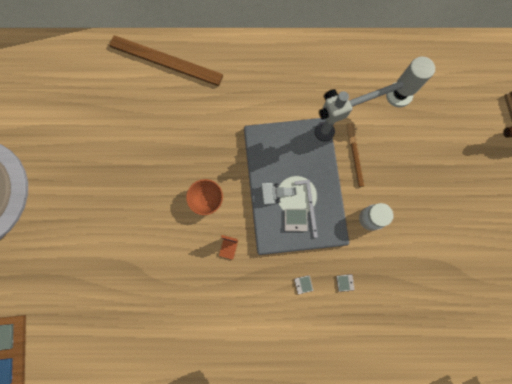

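View pics/wrist0.png

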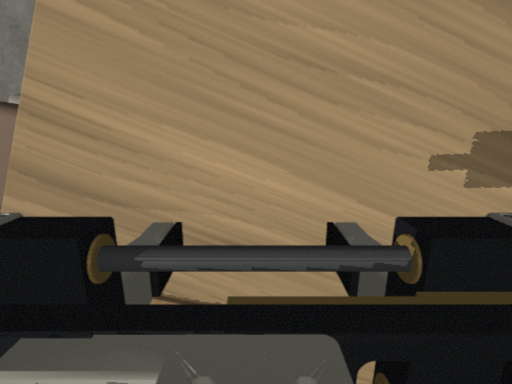

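```bash
cat > h.py <<'E'
import numpy as np, cv2
from scipy.spatial.transform import Rotation as Ro
from plant import ctrl
def K(p): return (384/2)/np.tan(np.radians(p["fovy"])/2)
def campose(n,T=None):
    p=ctrl.camera_params(n)
    if n=="wrist":
        M=T@p["T_tool_cam"]; return M[:3,:3],M[:3,3],K(p),p["cx"],p["cy"]
    return Ro.from_euler("xyz",p["rotation"],degrees=True).as_matrix(),np.array(p["eye"]),K(p),p["cx"],p["cy"]
def toolT():
    o=ctrl.get_obs();T=np.eye(4);T[:3,:3]=Ro.from_euler("xyz",o["orientation"],degrees=True).as_matrix();T[:3,3]=o["tool_pos"];return T
def ray(c,uv,z):
    R,e,f,cx,cy=c; uv=np.atleast_2d(uv).astype(float)
    d=np.c_[(uv[:,0]-cx)/f,(uv[:,1]-cy)/f,np.ones(len(uv))]@R.T
    return e+d*((z-e[2])/d[:,2])[:,None]
def proj(c,P):
    R,e,f,cx,cy=c; q=(np.atleast_2d(P)-e)@R; return np.c_[q[:,0]/q[:,2]*f+cx,q[:,1]/q[:,2]*f+cy]
def tri(cs,uvs):
    A=np.zeros((3,3));b=np.zeros(3)
    for (R,e,f,cx,cy),uv in zip(cs,uvs):
        d=R@np.array([(uv[0]-cx)/f,(uv[1]-cy)/f,1]);d/=np.linalg.norm(d);M=np.eye(3)-np.outer(d,d);A+=M;b+=M@e
    return np.linalg.solve(A,b)
E
python3 - <<'E'
from h import *
t=cv2.imread("pics/top0.png"); s=cv2.imread("pics/scene0.png")
a=cv2.resize(t[110:300,220:400],None,fx=3.1,fy=3.1,interpolation=cv2.INTER_CUBIC)
cv2.imwrite("pics/topc.png",a)
cv2.imwrite("pics/scenec.png",cv2.resize(s[130:260,130:340],None,fx=3.8,fy=3.8,interpolation=cv2.INTER_CUBIC))
c=campose("top")
print(ray(c,[[246,125],[330,118],[348,243],[258,254]],0.02))
print(ray(c,[[296,218]],0.029), ray(c,[[303,285],[345,283]],0.0))
E
```

```text
[[ 0.72227418  0.0950378   0.02      ]
 [ 0.74021176 -0.10703569  0.02      ]
 [ 0.44177484 -0.13552758  0.02      ]
 [ 0.41729848  0.06663654  0.02      ]]
[[ 0.49705755 -0.01888848  0.029     ]] [[ 0.34889111 -0.0348332   0.        ]
 [ 0.35332005 -0.12965287  0.        ]]
```

View pics/topc.png

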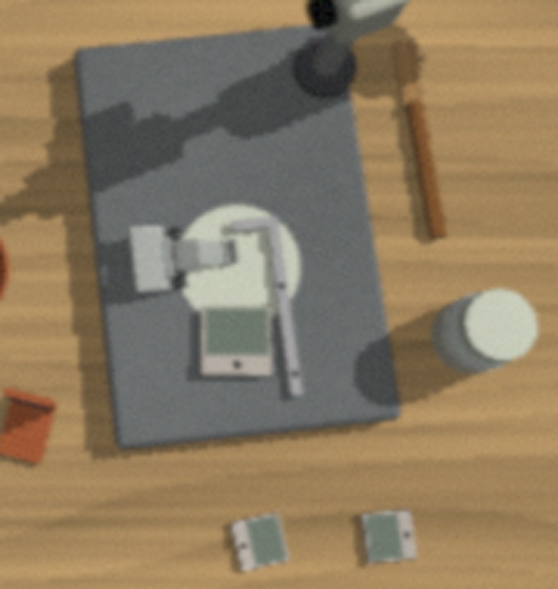

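View pics/scenec.png

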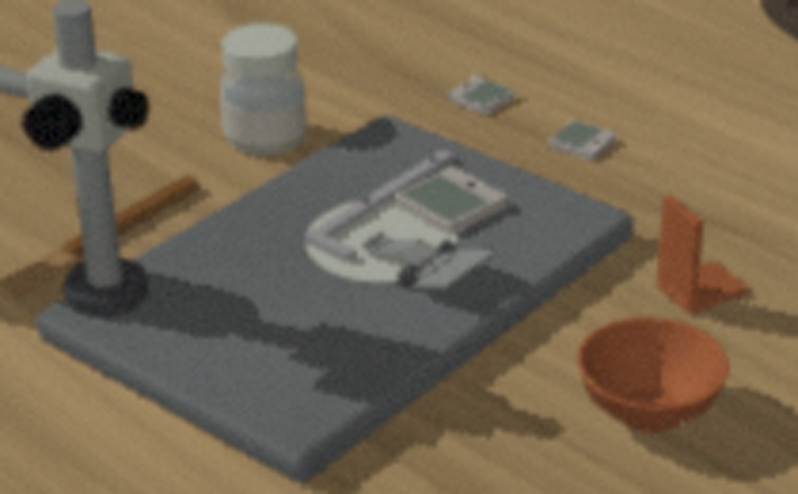

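The tile candidates in the top crop are the stage tile at (236,340) and two table tiles at (260,542) and (388,537). The stage tile is clearly the largest, lies on the stage and has its hole near the -x edge, so it fits the description. Next I move the wrist camera over the stage.

{"name": "carry_out", "arguments": {"linear": [[2,1.5,0],[5,4,0],[9,7,0],[13,10,0],[17,13,0],[21,16,0],[25,19,0],[29,22,0],[33,25,0],[37,28,0],[40,30.5,0],[42,32,0]], "twist": [1,3,5,7,9,11,13,14,15,16,16,16], "fingers": 1}}

```text
clock: 1.15
tool_pos: [0.3776, -0.1637, 0.4046]
orientation: [180.0, -0.1, 95.5]
force: [1.3, -0.6, -0.4]
opening: 0.0878
```

{"name": "carry_out", "arguments": {"linear": [[1.5,0.6,0.2],[4,1.6,0.5],[7,2.8,1],[10,4,1.5],[12,5,2],[13.5,5.6,2],[13.9,5.6,2],[13.9,5.6,2],[13.9,5.6,2]], "twist": [0,0,0,0,0,0,0,0,0]}}

```text
clock: 1.9
tool_pos: [0.4199, -0.0201, 0.3848]
orientation: [180.0, -0.1, 95.5]
force: [-0.2, 1.1, 0.2]
opening: 0.0878
```

```bash
python3 - <<'E'
from h import *
T=toolT(); im=ctrl.snapshot("wrist"); np.save("T1.npy",T); cv2.imwrite("pics/w1.png",im)
cv2.imwrite("pics/s1.png",ctrl.snapshot("scene"))
print(T)
E
```

```text
[[-9.56267819e-02  9.95417258e-01  9.51854692e-06  4.19895099e-01]
 [ 9.95416598e-01  9.56267074e-02  1.15294250e-03 -2.01161302e-02]
 [ 1.14674863e-03  1.19727100e-04 -9.99999335e-01  3.84765880e-01]
 [ 0.00000000e+00  0.00000000e+00  0.00000000e+00  1.00000000e+00]]
```

View pics/w1.png

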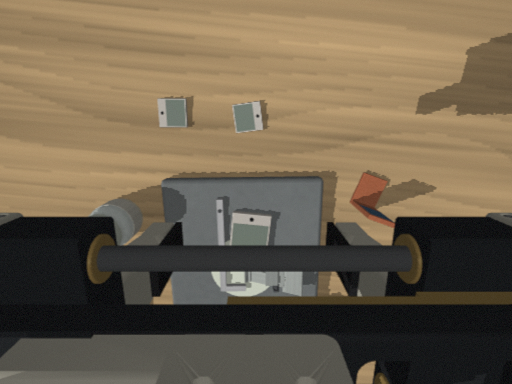

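View pics/s1.png

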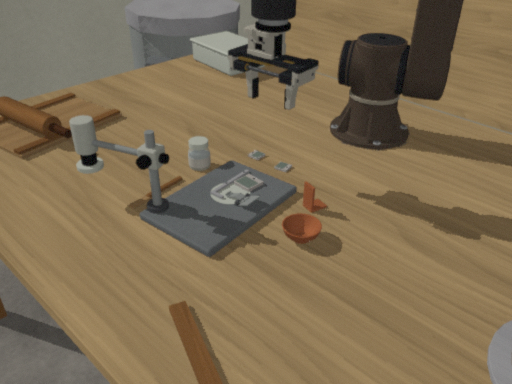

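{"name": "carry_out", "arguments": {"linear": [[0,0,-1.5],[0,2,-3],[0,5,-4],[0,8,-4.5],[0,11,-4.5],[0,14,-4.5],[0,17,-4.5],[0,18.5,-4.5],[0,19,-4.5],[0,19,-4.5],[0,19,-4.5]], "twist": [0,0,0,0,0,0,0,0,0,0,0]}}

```text
clock: 2.92
tool_pos: [0.6084, -0.0036, 0.4297]
orientation: [-180.0, -0.1, 95.3]
force: [0.2, -0.5, 0.9]
opening: 0.0877
```

```bash
python3 - <<'E'
from h import *
T=toolT(); im=ctrl.snapshot("wrist"); np.save("T2.npy",T); cv2.imwrite("pics/w2.png",im)
cv2.imwrite("pics/w2c.png",cv2.resize(im[0:230,100:400],None,fx=2.6,fy=2.6,interpolation=cv2.INTER_CUBIC))
print(T)
E
```

```text
[[-9.30557023e-02  9.95660760e-01 -5.35186534e-04  6.08399795e-01]
 [ 9.95660075e-01  9.30563050e-02  1.24023916e-03 -3.62869136e-03]
 [ 1.28465994e-03 -4.17452539e-04 -9.99999088e-01  4.29678395e-01]
 [ 0.00000000e+00  0.00000000e+00  0.00000000e+00  1.00000000e+00]]
```

View pics/w2c.png

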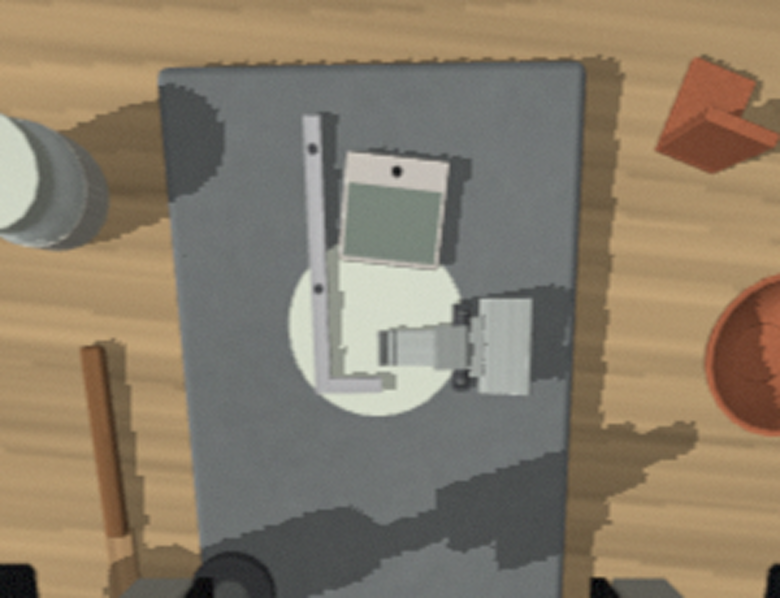

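The picture shows the tile at about crop (395,210), the guide at (315,250) running down to the corner at (328,380), the clip tab at (505,345) and the nose at (390,348).

```bash
python3 - <<'E'
from h import *
im=cv2.imread("pics/w2.png"); T=np.load("T2.npy"); c=campose("wrist",T)
big=cv2.resize(im[0:230,100:400],None,fx=2.6,fy=2.6,interpolation=cv2.INTER_CUBIC)
def px(p): p=np.atleast_2d(p).astype(float); return np.c_[(p[:,0]+.5)/2.6-.5+100,(p[:,1]+.5)/2.6-.5]
g=np.float32(big)
# tile mask: rim pinkish-white or green glaze, inside window
hsv=cv2.cvtColor(big,cv2.COLOR_BGR2HSV)
for p in [(397,220),(370,160),(355,260),(378,400),(260,300),(505,345),(430,345),(312,220),(330,270)]: print(p,big[p[1],p[0]],hsv[p[1],p[0]])
E
```

```text
(397, 220) [123 133 124] [ 57  19 133]
(370, 160) [182 191 198] [ 17  21 198]
(355, 260) [158 166 170] [ 20  18 170]
(378, 400) [201 217 211] [ 41  19 217]
(260, 300) [114 114 110] [ 90   9 114]
(505, 345) [171 176 172] [ 54   7 176]
(430, 345) [174 178 174] [ 60   6 178]
(312, 220) [179 179 178] [ 90   1 179]
(330, 270) [134 144 141] [ 39  18 144]
```

```bash
cat > m.py <<'E'
from h import *
from scipy.optimize import least_squares
def find(im,T,win,z=0.029):
    c=campose("wrist",T); u0,u1,v0,v1=win
    b=cv2.GaussianBlur(im,(3,3),0).astype(int); B,G,R=b[...,0],b[...,1],b[...,2]
    m=((R-B>7)&(R>=G+2)&(R>120)).astype(np.uint8); w=np.zeros_like(m); w[v0:v1,u0:u1]=1; m*=w
    n,l,s,_=cv2.connectedComponentsWithStats(m); k=1+np.argmax(s[1:,4]); pts=np.argwhere(l==k)[:,::-1]
    h=cv2.convexHull(pts.astype(np.int32)).reshape(-1,2)
    P=ray(c,h,z)[:,:2].astype(np.float32)
    return cv2.minAreaRect(P*1000),h,len(pts)
E
python3 - <<'E'
from m import *
im=cv2.imread("pics/w2.png"); T=np.load("T2.npy"); c=campose("wrist",T)
print(find(im,T,(225,280,50,108)))
cw=lambda p:ray(c,[[(p[0]+.5)/2.6-.5+100,(p[1]+.5)/2.6-.5]],p[2])[0][:2]*1000
for n,p in dict(standNR=(160,70,.02),standNL=(582,62,.02),gA=(303,115,.026),gB=(322,115,.026),corner=(330,379,.026),outer=(317,392,.026),stopEnd=(396,377,.026),tileA=(346,152,.029),tB=(449,159,.029),tC=(438,269,.029),tD=(341,262,.029),tabOutN=(531,298,.037),tabOutF=(530,394,.037),nose=(380,348,.023)).items(): print(n,cw(p).round(1))
hs=im.astype(int); m=((hs[...,1]-hs[...,2]>3)&(hs[...,1]>185)).astype(np.uint8); m[:, :200]=0;m[:,300:]=0; q=np.argwhere(m)[:,::-1]; e=cv2.fitEllipse(cv2.convexHull(q.astype(np.int32))); print("disc",e, ray(c,[e[0]],.02)[0]*1000,len(q))
E
```

```text
(((474.6927490234375, -17.034542083740234), (49.336334228515625, 13.128375053405762), 89.48899841308594), array([[272,  64],
       [271,  73],
       [269,  73],
       [233,  69],
       [233,  60],
       [234,  59],
       [243,  59],
       [254,  60],
       [270,  62],
       [272,  63]], dtype=int32), 427)
standNR [ 439.2 -134.6]
standNL [416.8  67. ]
gA [453.7 -64.1]
gB [452.8 -55. ]
corner [577.8 -42.7]
outer [585.3 -49.1]
stopEnd [573.6  -8.3]
tileA [468.5 -42.1]
tB [467.    7.8]
tC [517.9   7.8]
tD [519.1 -40.9]
tabOutN [527.6  55. ]
tabOutF [574.8  61.1]
nose [559.6 -18. ]
disc ((250.43798828125, 128.5237274169922), (62.92628479003906, 83.14994049072266), 102.17730712890625) [552.52419636 -12.3607103   20.        ] 1970
```

```bash
python3 - <<'E'
from h import *
T=np.load("T2.npy"); c=campose("wrist",T); ct=campose("top")
print("hole",tri([c,ct],[(252.6,65.6),(296.4,227.4)]))
print("jarNR..stand corner NL", tri([c,ct],[((582.5)/2.6-.5+100,62.5/2.6-.5),(258,254)]))
I=campose("wrist",np.eye(4))
for x in(.044,.05,.055,.065):
  for z in (.14,.178): print(x,z,[proj(I,[[x,y,z]])[0].round(0) for y in(-.0095,.0095)])
im=cv2.imread("pics/w1.png"); cv2.imwrite("pics/fing.png",cv2.resize(im[200:320,300:450],None,fx=5,fy=5,interpolation=cv2.INTER_CUBIC))
s=cv2.imread("pics/s1.png"); cv2.imwrite("pics/fing2.png",cv2.resize(s[30:120,220:330],None,fx=6,fy=6,interpolation=cv2.INTER_CUBIC))
E
```

```text
hole [ 0.47557832 -0.01742008  0.03630726]
jarNR..stand corner NL [0.41728676 0.06668575 0.02161258]
0.044 0.14 [array([345., 250.]), array([342., 285.])]
0.044 0.178 [array([325., 222.]), array([323., 250.])]
0.05 0.14 [array([357., 250.]), array([354., 285.])]
0.05 0.178 [array([335., 222.]), array([333., 250.])]
0.055 0.14 [array([368., 250.]), array([364., 285.])]
0.055 0.178 [array([343., 222.]), array([341., 250.])]
0.065 0.14 [array([389., 250.]), array([384., 285.])]
0.065 0.178 [array([360., 222.]), array([357., 250.])]
```

View pics/fing.png

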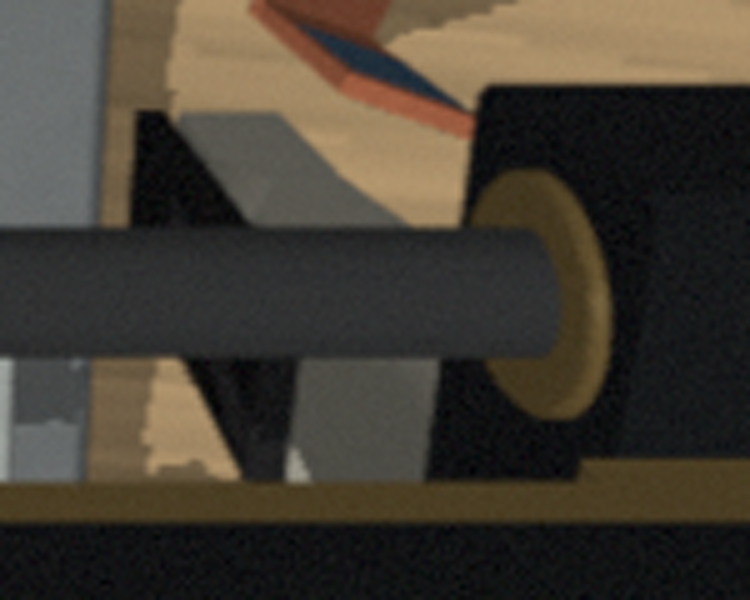

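View pics/fing2.png

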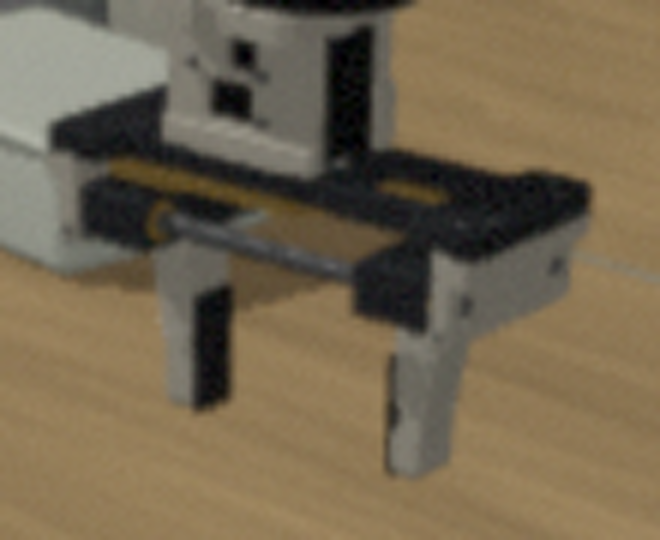

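{"name": "carry_out", "arguments": {"linear": [[1,-2,0.5],[2.5,-4.5,1.5],[4,-7.5,4],[5,-10,7],[5.8,-11.6,10.5],[5.8,-11.6,13],[5.8,-11.6,15.5],[5.8,-11.6,17],[5.8,-11.6,18],[5.8,-11.6,18],[5.8,-11.6,18],[5.8,-11.6,18]], "twist": [0,0,0,-0.3,-0.3,-0.3,-0.3,-0.3,-0.3,-0.3,-0.3,-0.3], "fingers": -1}}

```text
clock: 3.97
tool_pos: [0.4872, 0.0436, 0.2513]
orientation: [179.9, -0.1, 95.7]
force: [0.2, 0.8, -0.4]
opening: 0.0133
```

```bash
cat > st.py <<'E'
from h import *
O=np.array([.5505,-.0208]); Y=np.radians(5.6)
Rs=np.array([[np.cos(Y),-np.sin(Y)],[np.sin(Y),np.cos(Y)]])
def instand(p): return (np.array(p)[:2]-O)@Rs*1000
def show():
    o=ctrl.get_obs(); print("t",round(o["clock"],2),"stand xy mm",instand(o["tool_pos"]).round(1),"tipz over stage",round(o["tool_pos"][2]*1000-198,2),"rpy",np.round(o["orientation"],2),"F(stand)",(np.array(o["force"][:2])@Rs).round(2),round(o["force"][2],2),"M",np.round(o["moment"],2),"open",round(o["opening"]*1000,1))
def pic(n,name,win=None,k=1):
    T=toolT(); im=ctrl.snapshot(n); cv2.imwrite(f"pics/{name}_raw.png",im); np.save(f"pics/{name}.npy",T)
    if win: im=im[win[2]:win[3],win[0]:win[1]]
    cv2.imwrite(f"pics/{name}.png",cv2.resize(im,None,fx=k,fy=k,interpolation=cv2.INTER_CUBIC))
E
python3 - <<'E'
from st import *
show(); pic("scene","s3",(150,320,100,240),4.2); pic("wrist","w3")
E
```

```text
t 3.97 stand xy mm [-56.8  70.3] tipz over stage 53.35 rpy [ 1.7989e+02 -1.1000e-01  9.5680e+01] F(stand) [0.3  0.78] -0.45 M [-0.06 -0.03  0.  ] open 13.3
```

View pics/s3.png

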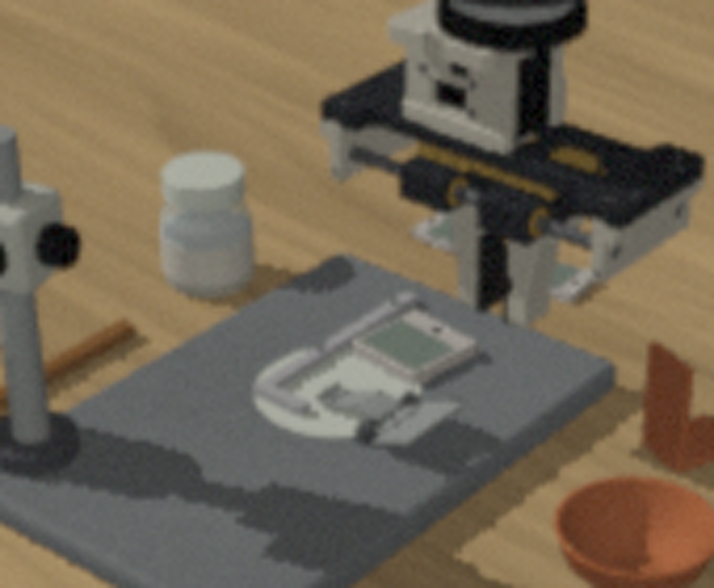

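View pics/w3.png

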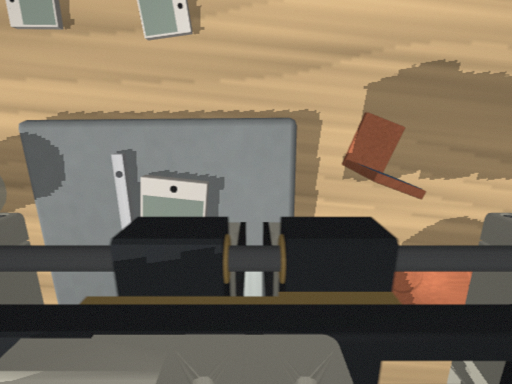

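{"name": "carry_out", "arguments": {"linear": [[0,0,1],[0,0,2.2],[0,0,3.2],[0,0,4],[0,0,4.5],[0,0,4.8],[0,0,4.9],[0,0,5.0],[0,0,5.0],[0,0,5.0]], "twist": [0,0,0,0,0,0,0,0,0,0]}}

```text
clock: 4.9
tool_pos: [0.4876, 0.0439, 0.2016]
orientation: [179.8, -0.1, 95.7]
force: [-0.0, -0.9, 0.1]
opening: 0.0003
```

```bash
python3 - <<'E'
from st import *
show()
E
```

```text
t 4.9 stand xy mm [-56.3  70.5] tipz over stage 3.64 rpy [ 1.7984e+02 -1.3000e-01  9.5670e+01] F(stand) [-0.11 -0.94] 0.09 M [-0.01  0.    0.03] open 0.3
```

{"name": "carry_out", "arguments": {"linear": [[-0.3,0,0],[-0.7,0,0],[-1.1,0,0],[-1.4,0,0],[-1.6,0,0],[-1.8,0,0],[-2.0,0,0],[-2.15,0,0],[-2.25,0,0],[-2.3,0,0],[-2.3,0,0],[-2.3,0,0]], "twist": [0,0,0,0,0,0,0,0,0,0,0,0]}}

```text
clock: 5.9
tool_pos: [0.4899, 0.0211, 0.2016]
orientation: [179.8, -0.1, 95.7]
force: [-0.3, 0.1, -0.1]
opening: 0.0006
```

```bash
python3 - <<'E'
from st import *
show(); pic("scene","s4",(190,320,120,240),5); pic("wrist","w4"); pic("top","t4",(240,370,100,270),3.5)
E
```

```text
t 5.9 stand xy mm [-56.3  47.6] tipz over stage 3.59 rpy [ 1.7984e+02 -1.3000e-01  9.5680e+01] F(stand) [-0.32  0.14] -0.06 M [-0.03  0.03 -0.05] open 0.6
```

View pics/s4.png

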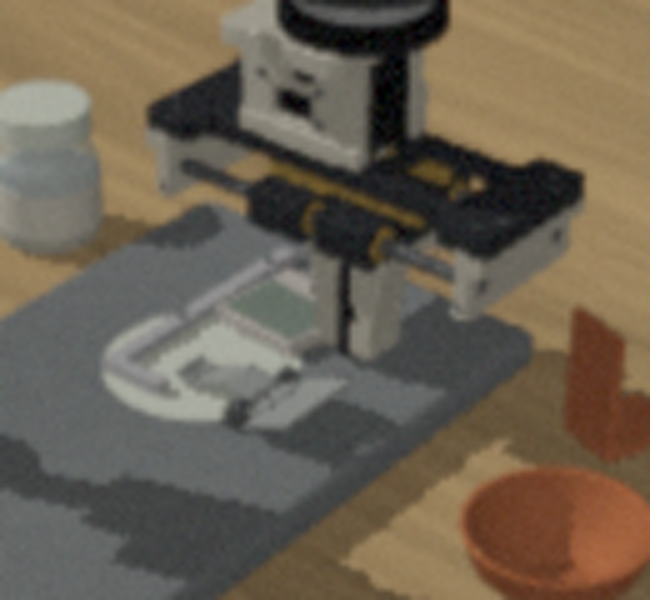

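View pics/w4.png

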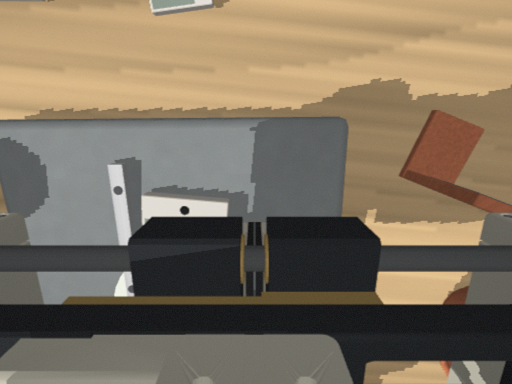

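```bash
python3 - <<'E'
from st import *
c=campose("wrist",np.load("pics/w4.npy"))
for p,z in [((143,194),.029),((229,198),.029),((184.5,210),.029),((125,164),.026),((132,215),.026)]: print(p,instand(ray(c,[p],z)[0]).round(1))
E
```

```text
(143, 194) [-84.1 -14.7]
(229, 198) [-81.7  34.3]
(184.5, 210) [-74.5   8.4]
(125, 164) [-100.8  -24.2]
(132, 215) [-70.3 -23.8]
```

{"name": "carry_out", "arguments": {"linear": [[-0.05,0,0],[-0.1,0,0],[-0.15,0,0],[-0.2,0,0],[-0.25,0,0],[-0.3,0,0],[-0.3,0,0],[-0.3,0,0]], "twist": [0,0,0,0,0,0,0,0]}}

```text
clock: 6.72
tool_pos: [0.4902, 0.0181, 0.2016]
orientation: [179.8, -0.1, 95.7]
force: [0.7, 0.2, 0.3]
opening: 0.0004
```

```bash
python3 - <<'E'
from st import *
show(); pic("scene","s5",(190,320,120,240),5); pic("wrist","w5",(90,260,140,220),4.5)
E
```

```text
t 6.72 stand xy mm [-56.2  44.6] tipz over stage 3.59 rpy [ 1.7984e+02 -1.3000e-01  9.5680e+01] F(stand) [0.68 0.09] 0.32 M [ 0.08 -0.01 -0.  ] open 0.4
```

View pics/w5.png

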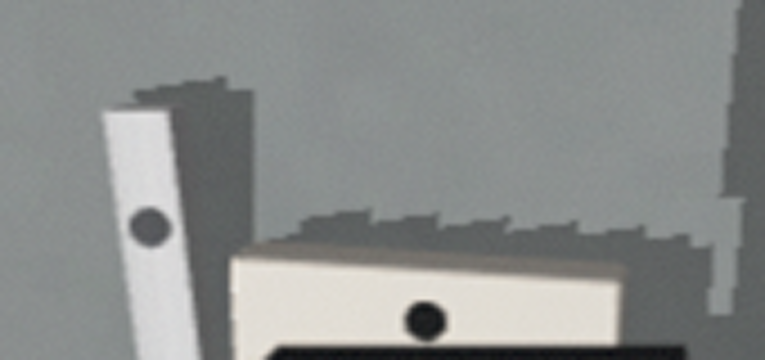

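```bash
python3 - <<'E'
from st import *
c=campose("wrist",np.load("pics/w5.npy"))
f=lambda p:(90+(p[0]+.5)/4.5-.5,140+(p[1]+.5)/4.5-.5)
for p,z in [((232,258),.029),((622,281),.029),((425,321),.029),((172,108),.026),((198,340),.026)]: print(p,instand(ray(c,[f(p)],z)[0]).round(1))
E
```

```text
(232, 258) [-82.3 -18.9]
(622, 281) [-79.3  30.6]
(425, 321) [-73.9   5.1]
(172, 108) [-101.   -25.6]
(198, 340) [-70.2 -25.8]
```

{"name": "carry_out", "arguments": {"linear": [[-0.05,0,0],[-0.1,0,0],[-0.15,0,0],[-0.2,0,0],[-0.25,0,0],[-0.3,0,0],[-0.35,0,0],[-0.4,0,0],[-0.45,0,0],[-0.45,0,0]], "twist": [0,0,0,0,0,0,0,0,0,0]}}

```text
clock: 7.65
tool_pos: [0.4906, 0.0136, 0.2016]
orientation: [179.8, -0.1, 95.7]
force: [-1.1, 1.1, 0.3]
opening: 0.0
```

```bash
python3 - <<'E'
from st import *
show(); pic("wrist","w6",(90,260,140,220),4.5)
E
```

```text
t 7.65 stand xy mm [-56.3  40. ] tipz over stage 3.56 rpy [ 1.7984e+02 -1.3000e-01  9.5680e+01] F(stand) [-0.99  1.16] 0.33 M [ 0.25  0.18 -0.  ] open 0.0
```

View pics/w6.png

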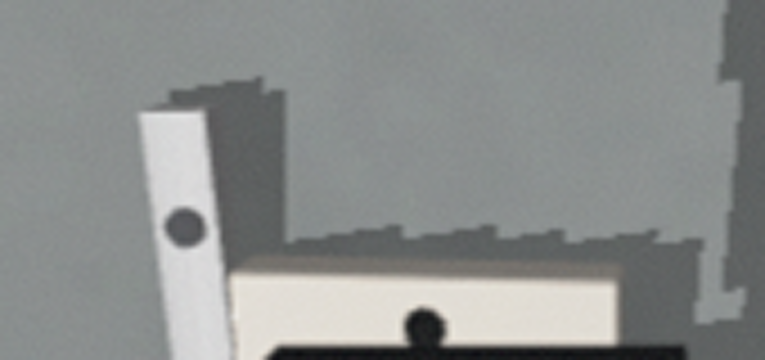

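{"name": "carry_out", "arguments": {"linear": [[-0.03,0,0],[-0.06,0,0],[-0.09,0,0],[-0.12,0,0],[-0.12,0,0],[-0.12,0,0]], "twist": [0,0,0,0,0,0]}}

```text
clock: 8.2
tool_pos: [0.4905, 0.0127, 0.2015]
orientation: [179.9, -0.2, 95.7]
force: [-2.1, 4.7, 1.6]
opening: 0.0004
```

```bash
python3 - <<'E'
from st import *
show(); pic("wrist","w7",(90,260,140,220),4.5)
E
```

```text
t 8.2 stand xy mm [-56.5  39.2] tipz over stage 3.5 rpy [ 1.7985e+02 -1.6000e-01  9.5670e+01] F(stand) [-1.65  4.93] 1.62 M [ 2.04  1.11 -0.  ] open 0.4
```

View pics/w7.png

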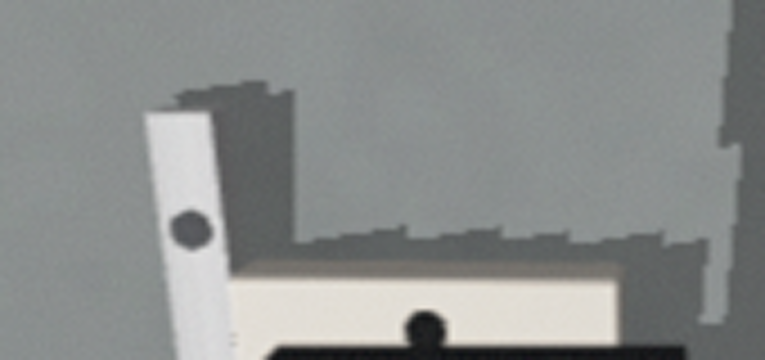

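```bash
python3 - <<'E'
from st import *
c=campose("wrist",np.load("pics/w7.npy"))
f=lambda p:(90+(p[0]+.5)/4.5-.5,140+(p[1]+.5)/4.5-.5)
for p,z in [((231,276),.029),((618,280),.029),((425,330),.029),((211,110),.026),((228,260),.026)]: print(p,instand(ray(c,[f(p)],z)[0]).round(1))
E
```

```text
(231, 276) [-80.3 -24.5]
(618, 280) [-79.7  24.8]
(425, 330) [-73.   -0.3]
(211, 110) [-101.1  -26. ]
(228, 260) [-81.5 -25.9]
```

{"name": "carry_out", "arguments": {"linear": [[0.1,0,0],[0.3,0,0],[0.5,0,-0.2],[0.5,0,-1],[0.5,0,-2.2],[0,-0.5,-3],[-1,-2,-3.3],[-2.5,-3.5,-3.3],[-3.5,-4.5,-3.3],[-4,-4.6,-3.3],[-4,-4.6,-3.3],[-4,-4.6,-3.3]], "twist": [0,0,0,0,0,0,0,0,0,0,0,0]}}

```text
clock: 9.25
tool_pos: [0.4491, -0.0319, 0.2347]
orientation: [179.8, -0.2, 95.6]
force: [0.1, 0.8, 1.1]
opening: 0.0006
```

```bash
python3 - <<'E'
from st import *
show(); pic("scene","s8",(190,320,120,240),5)
E
```

```text
t 9.25 stand xy mm [-102.    -1.1] tipz over stage 36.67 rpy [ 1.7979e+02 -1.6000e-01  9.5630e+01] F(stand) [0.16 0.83] 1.13 M [ 0.02 -0.04 -0.01] open 0.6
```

View pics/s8.png

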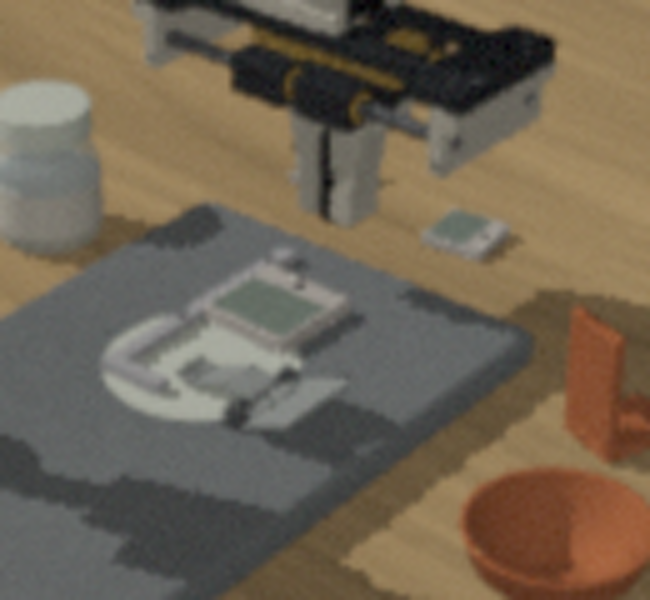

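{"name": "carry_out", "arguments": {"linear": [[0,0,0.8],[0,0,1.8],[0,0,2.6],[0,0,3.1],[0,0,3.25],[0,0.2,3.3],[0,0.5,3.3],[0,0.8,3.3],[0,1.0,3.3],[0,1.2,3.3],[0,1.2,3.3],[0,1.2,3.3]], "twist": [0,0,0,0,0,0,0,0,0,0,0,0]}}

```text
clock: 10.3
tool_pos: [0.4614, -0.0303, 0.2017]
orientation: [179.8, -0.2, 95.6]
force: [0.8, -0.1, 0.1]
opening: 0.0002
```

{"name": "carry_out", "arguments": {"linear": [[0,0.15,0],[0,0.4,0],[0,0.65,0],[0,0.9,0],[0,1.15,0],[0,1.4,0],[0,1.65,0],[0,1.9,0],[0,2.1,0],[0,2.3,0],[0,2.4,0],[0,2.4,0]], "twist": [0,0,0,0,0,0,0,0,0,0,0,0]}}

```text
clock: 11.3
tool_pos: [0.4856, -0.0279, 0.2018]
orientation: [179.8, -0.2, 95.6]
force: [0.7, 0.2, 0.3]
opening: 0.0003
```

```bash
python3 - <<'E'
from st import *
show(); pic("scene","s9",(190,320,120,240),5); pic("top","t9",(240,370,100,270),3.5)
E
```

```text
t 11.3 stand xy mm [-65.3  -0.8] tipz over stage 3.8 rpy [ 1.7977e+02 -1.7000e-01  9.5640e+01] F(stand) [0.68 0.15] 0.29 M [-0.05  0.01 -0.  ] open 0.3
```

View pics/s9.png

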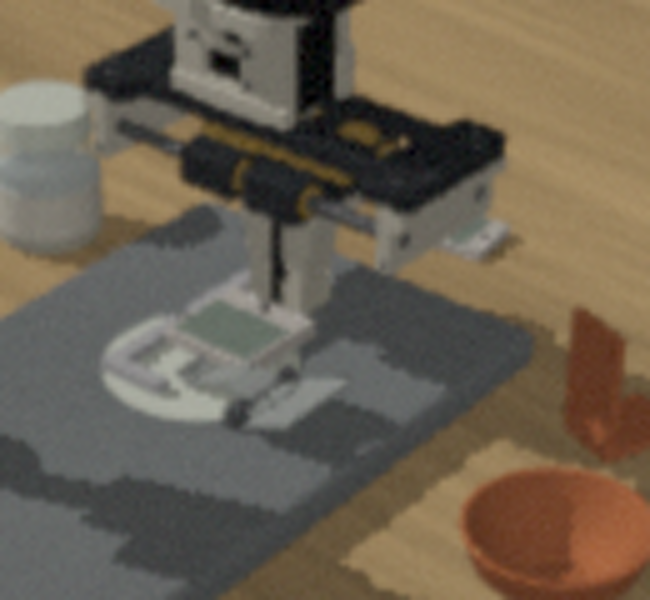

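View pics/t9.png

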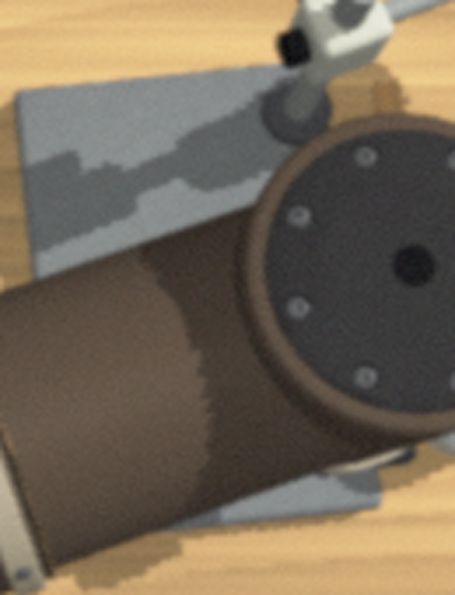

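{"name": "carry_out", "arguments": {"linear": [[0,-0.2,0],[0,-0.6,0],[0,-1,-0.5],[0,-1,-3],[0,1,-6],[0,3,-9],[0,6,-12],[0,9,-15],[0,11,-18],[0,12,-20],[0,12,-20],[0,12,-20]], "twist": [0,0,0,0,0,0,0,0,0,0,0,0], "fingers": 0.8}}

```text
clock: 12.4
tool_pos: [0.604, -0.0168, 0.4033]
orientation: [179.7, -0.2, 95.6]
force: [-0.1, 0.5, -1.2]
opening: 0.0745
```

```bash
python3 - <<'E'
from st import *
show(); pic("wrist","w10",(150,380,0,225),3.4)
E
```

```text
t 12.4 stand xy mm [53.6 -1.3] tipz over stage 205.32 rpy [179.67  -0.2   95.62] F(stand) [-0.04  0.51] -1.19 M [ 0.01  0.09 -0.03] open 74.5
```

View pics/w10.png

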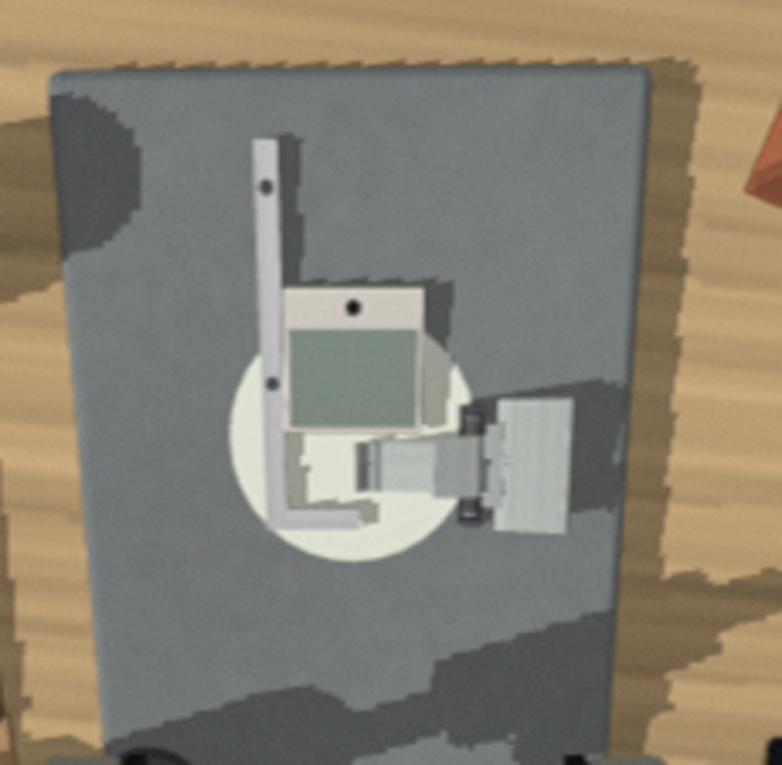

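```bash
python3 - <<'E'
from st import *
c=campose("wrist",np.load("pics/w10.npy"))
f=lambda p:(150+(p[0]+.5)/3.4-.5,(p[1]+.5)/3.4-.5)
for n,p,z in [("tileRR",(284,288),.029),("tileRL",(424,288),.029),("tileFL",(424,431),.029),("tileFR",(288,431),.029),("guideEnd",(278,139),.026),("corner",(288,508),.026),("stopEnd",(358,508),.026),("tabNout",(574,398),.037),("tabFout",(567,534),.037),("noseN",(360,442),.03),("noseF",(358,492),.03)]: print(n,instand(ray(c,[f(p)],z)[0]).round(1))
E
```

```text
tileRR [-53.1 -24. ]
tileRL [-53.2  25.1]
tileFL [-4.3 26.1]
tileFR [ -4.3 -23.5]
guideEnd [-100.9  -25.3]
corner [ 23.9 -24.2]
stopEnd [23.9  2.1]
tabNout [-16.   78.4]
tabFout [32.2 78.8]
noseN [-0.5  2.8]
noseF [17.6  2.1]
```

Tile, guide and clip agree across the views: the tile is flush with the guide and 28 mm short of home. Next I move to the press pose.

{"name": "carry_out", "arguments": {"linear": [[0.5,-1.5,0],[1,-3.5,0.5],[2,-6,1.5],[2.6,-8,3],[3.1,-9.5,5],[3.1,-9.5,7.5],[3.1,-9.5,10],[3.1,-9.5,12.5],[3.1,-9.5,14.5],[3.1,-9.5,16],[3.1,-9.5,16.5],[3.1,-9.5,16.5]], "twist": [4,9,14,19,24,29,33,36,38,39.3,39.3,39.3], "fingers": 0.8}}

```text
clock: 13.45
tool_pos: [0.5048, 0.0049, 0.2352]
orientation: [-179.9, -0.1, 56.4]
force: [0.1, 1.4, -0.2]
opening: 0.0788
```

```bash
python3 - <<'E'
from st import *
show(); pic("scene","s11",(190,320,120,240),5); pic("wrist","w11")
o=ctrl.get_obs(); y=np.radians(o["orientation"][2])
D=o["opening"]/2+.0071
p=np.array(o["tool_pos"][:2]); j=np.array([np.cos(y),np.sin(y)])
print("A",instand(p+D*j),"B",instand(p-D*j))
E
```

```text
t 13.45 stand xy mm [-43.  30.] tipz over stage 37.19 rpy [-1.7988e+02 -9.0000e-02  5.6360e+01] F(stand) [0.24 1.38] -0.23 M [-0.12 -0.03  0.01] open 78.8
A [-12.26831865  66.35039665] B [-71.20277895  -5.86411792]
```

View pics/s11.png

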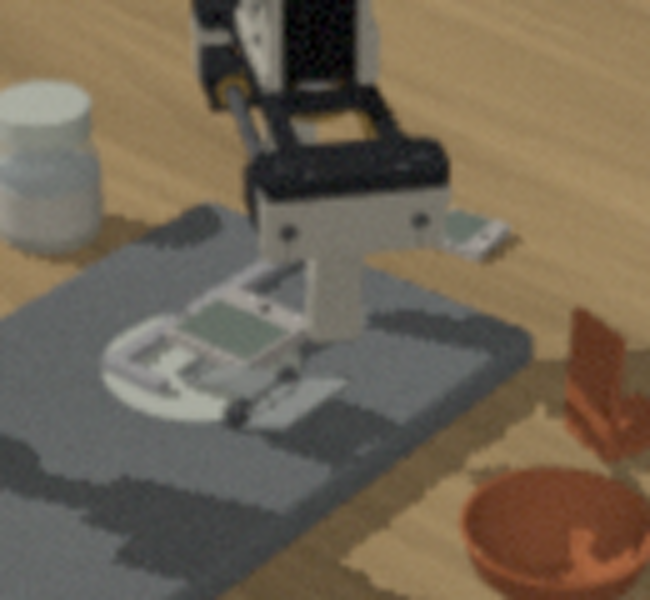

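View pics/w11.png

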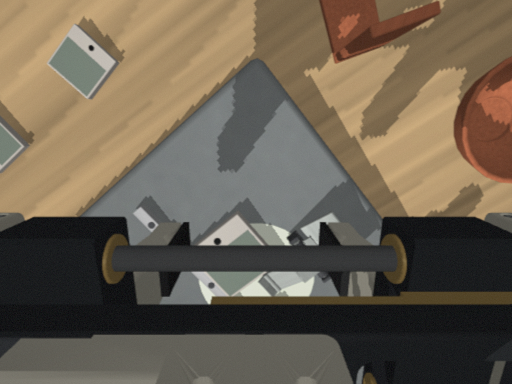

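{"name": "carry_out", "arguments": {"linear": [[0,0,0.6],[0,0,1.2],[0,0,1.7],[0,0,2.0],[0,0,2.2],[0,0,2.4],[0,0,2.5],[0,0,2.5]], "twist": [0,0,0,0,0,0,0,0]}}

```text
clock: 14.22
tool_pos: [0.5062, 0.0054, 0.2123]
orientation: [180.0, -0.3, 56.4]
force: [-0.8, 0.3, 4.0]
opening: 0.0788
```

```bash
python3 - <<'E'
from st import *
show(); pic("scene","s12",(190,320,120,240),5)
E
```

```text
t 14.22 stand xy mm [-41.6  30.4] tipz over stage 14.27 rpy [179.97  -0.27  56.39] F(stand) [-0.81  0.37] 4.03 M [0.47 0.54 0.07] open 78.8
```

View pics/s12.png

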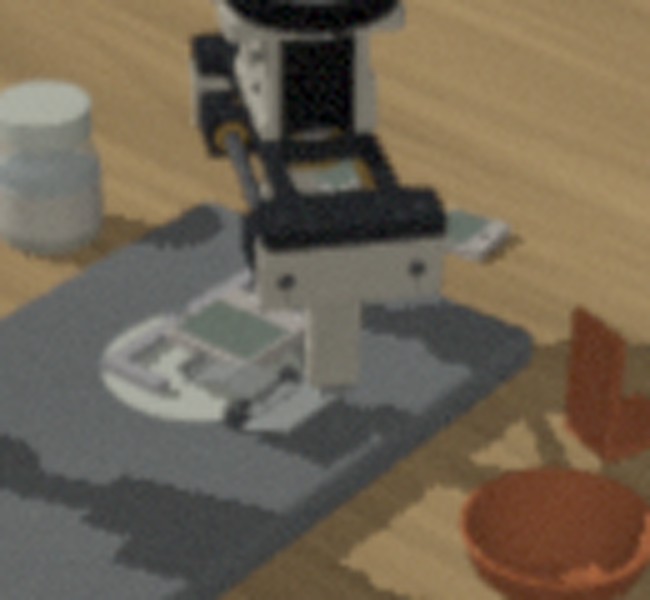

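{"name": "carry_out", "arguments": {"linear": [[0,0,0.3],[0,0,0.5],[0,0,0.7],[0,0,0.9],[0,0,1.0],[0,0,1.1],[0,0,1.1],[0,0,1.1],[0,0,1.1],[0,0,1.1]], "twist": [0,0,0,0,0,0,0,0,0,0]}}

```text
clock: 15.1
tool_pos: [0.5065, 0.0056, 0.2022]
orientation: [179.9, -0.3, 56.4]
force: [-2.6, 1.1, 9.8]
opening: 0.0788
```

```bash
python3 - <<'E'
from st import *
show(); pic("scene","s13",(190,320,120,240),5);show()
E
```

```text
t 15.1 stand xy mm [-41.2  30.6] tipz over stage 4.16 rpy [179.91  -0.34  56.41] F(stand) [-2.43  1.37] 9.84 M [0.78 0.98 0.14] open 78.8
t 15.15 stand xy mm [-41.2  30.6] tipz over stage 4.16 rpy [179.91  -0.33  56.42] F(stand) [-3.36  1.72] 9.21 M [0.77 0.98 0.2 ] open 79.2
```

View pics/s13.png

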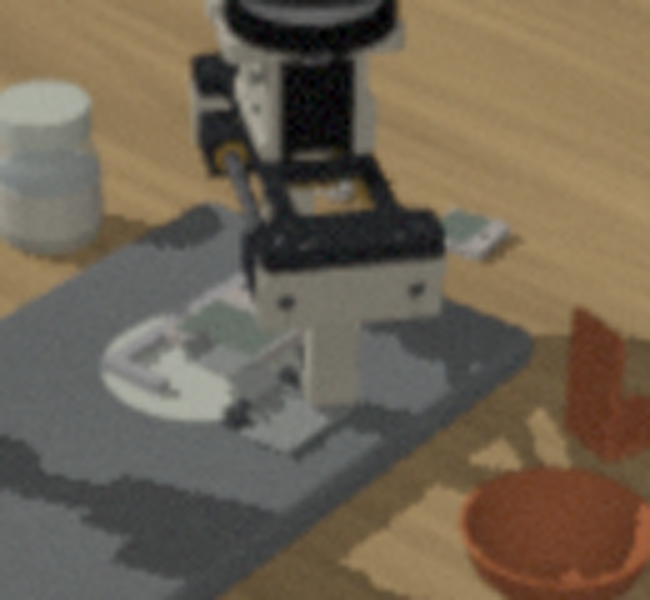

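{"name": "carry_out", "arguments": {"linear": [[0.05,0.06,0.07],[0.13,0.15,0.07],[0.22,0.27,0.07],[0.32,0.39,0.07],[0.42,0.51,0.07],[0.52,0.63,0.07],[0.62,0.76,0.07],[0.72,0.88,0.07],[0.81,0.99,0.07],[0.88,1.08,0.07],[0.95,1.16,0.07],[0.95,1.16,0.07]], "twist": [0,0,0,0,0,0,0,0,0,0,0,0]}}

```text
clock: 16.15
tool_pos: [0.5189, 0.0061, 0.2019]
orientation: [-179.9, -0.1, 56.4]
force: [-15.4, -0.9, 21.0]
opening: 0.0789
```

```bash
python3 - <<'E'
from st import *
show(); pic("scene","s14",(190,320,120,240),5);show()
E
```

```text
t 16.15 stand xy mm [-28.8  29.9] tipz over stage 3.94 rpy [-1.7987e+02 -6.0000e-02  5.6420e+01] F(stand) [-15.43   0.64] 21.0 M [0.51 5.23 0.52] open 78.9
t 16.2 stand xy mm [-28.8  29.8] tipz over stage 3.94 rpy [-1.7988e+02 -7.0000e-02  5.6420e+01] F(stand) [-14.97   0.63] 21.88 M [0.44 5.16 0.52] open 78.9
```

View pics/s14.png

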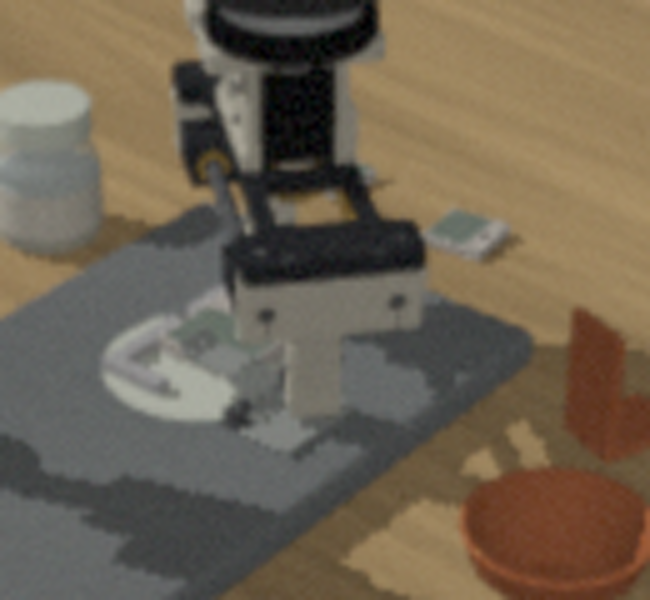

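{"name": "carry_out", "arguments": {"linear": [[0.05,0.06,-0.03],[0.13,0.15,-0.03],[0.21,0.26,-0.03],[0.3,0.37,-0.03],[0.38,0.47,-0.03],[0.46,0.56,-0.03],[0.54,0.66,-0.03],[0.61,0.75,-0.03],[0.68,0.84,-0.03],[0.74,0.92,-0.03],[0.76,0.95,-0.03],[0.76,0.95,-0.03]], "twist": [0,0,0,0,0,0,0,0,0,0,0,0]}}

```text
clock: 17.2
tool_pos: [0.5298, 0.0066, 0.2024]
orientation: [-179.8, 0.1, 56.4]
force: [-7.4, -0.2, 10.7]
opening: 0.0791
```

```bash
python3 - <<'E'
from st import *
show(); pic("scene","s15",(190,320,120,240),5);pic("wrist","w15",(120,400,150,330),2.8);show()
E
```

```text
t 17.2 stand xy mm [-18.   29.3] tipz over stage 4.39 rpy [-1.7976e+02  8.0000e-02  5.6410e+01] F(stand) [-7.4   0.51] 10.67 M [0.22 2.66 0.29] open 79.1
t 17.3 stand xy mm [-18.   29.3] tipz over stage 4.4 rpy [-1.7977e+02  7.0000e-02  5.6410e+01] F(stand) [-7.18  0.04] 11.27 M [0.2  2.65 0.27] open 78.9
```

View pics/s15.png

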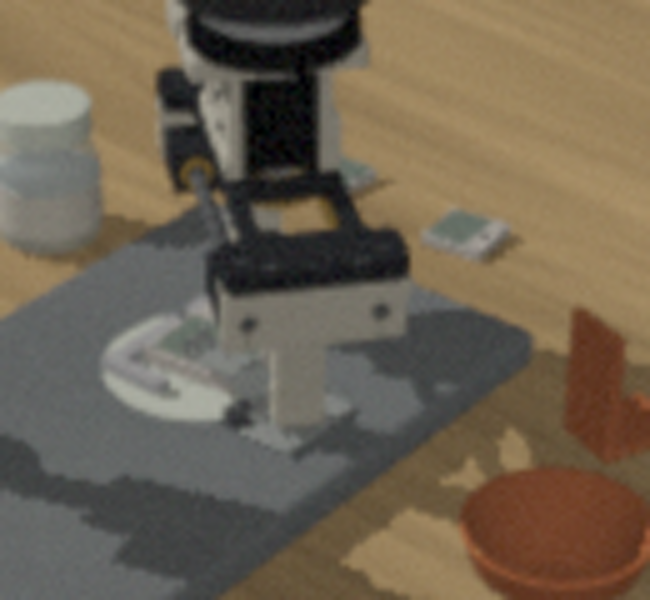

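View pics/w15.png

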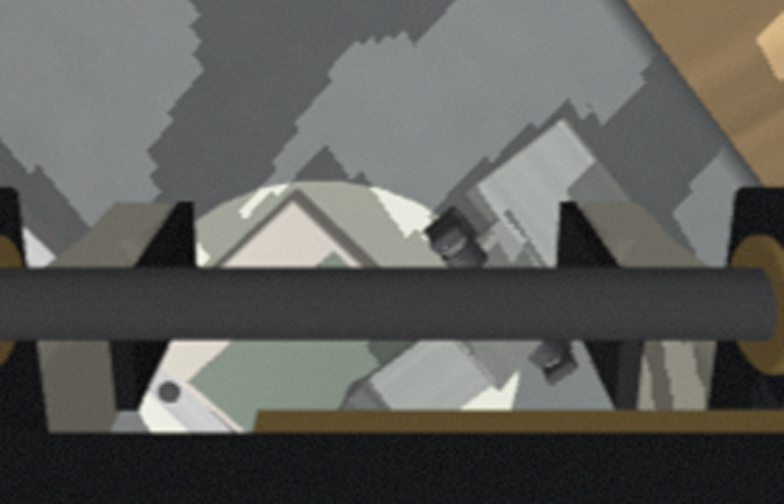

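```bash
cat > cor.py <<'E'
from st import *
def cor(name,p,o=(120,150),k=2.8):
    c=campose("wrist",np.load(f"pics/{name}.npy"))
    return instand(ray(c,[(o[0]+(p[0]+.5)/k-.5,o[1]+(p[1]+.5)/k-.5)],.029)[0]).round(1)
E
python3 -c "
from cor import *
print(cor('w15',(297,192)),cor('w15',(222,265)),cor('w15',(372,266)))"
```

```text
[-39.5  25.8] [-37.1   2.4] [-16.5  27.3]
```

The tile is under the raised clip but turned about 4° counter-clockwise. I'll shift the pusher to the other side of its centre before going on, keeping the tab down.

{"name": "carry_out", "arguments": {"linear": [[-0.08,-0.1,0.03],[-0.19,-0.23,0.03],[-0.19,-0.23,0.03],[0.0,-0.39,0.03],[0.2,-0.55,0.03],[0.39,-0.7,0.03],[0.58,-0.86,0.03],[0.65,-0.92,0.03],[0.65,-0.92,0.03],[0.65,-0.92,0.03]], "twist": [0,0,0,0,0,0,0,0,0,0]}}

```text
clock: 18.13
tool_pos: [0.5264, 0.017, 0.203]
orientation: [-179.9, 0.0, 56.4]
force: [0.9, -3.6, 7.1]
opening: 0.0788
```

```bash
python3 - <<'E'
from st import *
show(); pic("wrist","w16",(120,400,150,330),2.8)
E
```

```text
t 18.13 stand xy mm [-20.3  39.9] tipz over stage 4.98 rpy [-1.7987e+02  1.0000e-02  5.6420e+01] F(stand) [ 0.58 -3.66] 7.08 M [-0.95 -0.35 -0.09] open 78.8
```

View pics/w16.png

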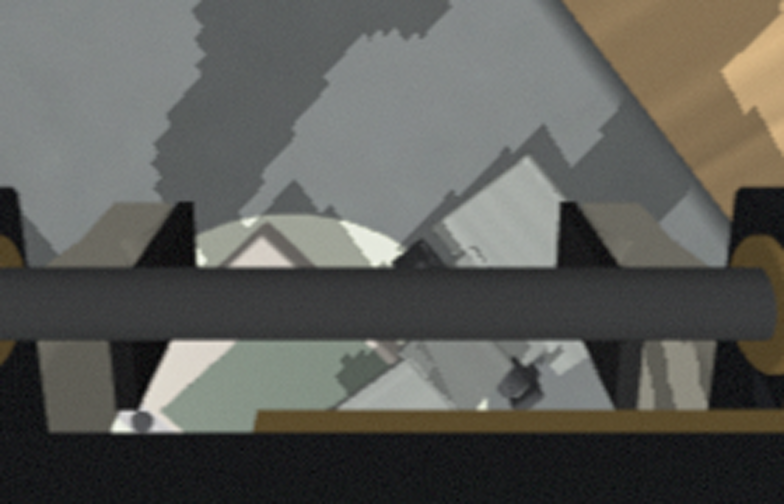

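{"name": "carry_out", "arguments": {"linear": [[0.06,0.08,0.06],[0.14,0.17,0.06],[0.22,0.27,0.06],[0.3,0.36,0.06],[0.38,0.46,0.06],[0.46,0.56,0.06],[0.52,0.64,0.06],[0.58,0.7,0.06],[0.6,0.73,0.06],[0.6,0.73,0.06]], "twist": [0,0,0,0,0,0,0,0,0,0]}}

```text
clock: 19.02
tool_pos: [0.535, 0.0174, 0.2024]
orientation: [-179.8, 0.1, 56.4]
force: [-5.3, -0.5, 7.8]
opening: 0.079
```

```bash
python3 - <<'E'
from st import *
show(); pic("wrist","w17",(120,400,150,330),2.8)
E
```

```text
t 19.02 stand xy mm [-11.7  39.6] tipz over stage 4.43 rpy [-1.7979e+02  1.1000e-01  5.6400e+01] F(stand) [-5.31  0.01] 7.79 M [-0.06  1.89  0.1 ] open 79.0
```

View pics/w17.png

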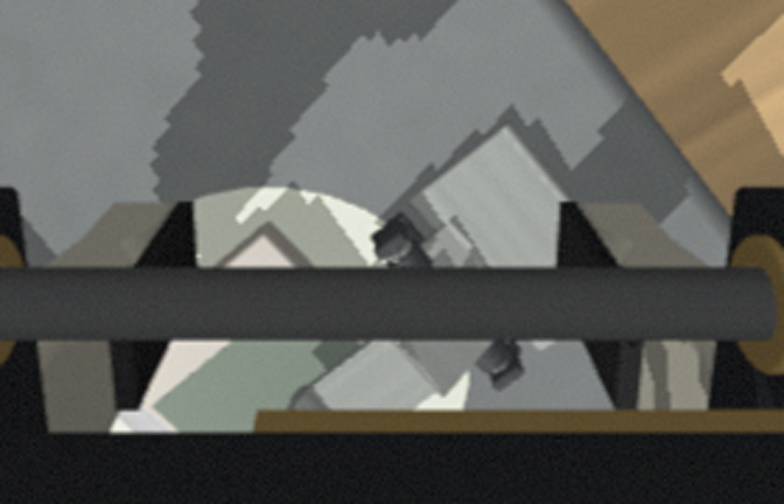

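```bash
python3 -c "
from cor import *
print(cor('w16',(265,222)),cor('w16',(222,266)),cor('w16',(315,266)))
print(cor('w17',(266,223)),cor('w17',(222,266)),cor('w17',(308,266)))"
```

```text
[-40.5  26.5] [-38.7  12.5] [-26.   28.1]
[-32.1  26.2] [-30.7  12.3] [-18.9  26.7]
```

{"name": "carry_out", "arguments": {"linear": [[0.06,0.08,0.05],[0.13,0.15,0.05],[0.19,0.23,0.05],[0.25,0.31,0.05],[0.32,0.39,0.05],[0.38,0.46,0.05],[0.41,0.5,0.05],[0.41,0.5,0.05],[0.41,0.5,0.05]], "twist": [0,0,0,0,0,0,0,0,0]}}

```text
clock: 19.82
tool_pos: [0.5392, 0.0173, 0.2022]
orientation: [-179.6, 0.3, 56.4]
force: [-13.4, 1.1, 18.5]
opening: 0.0788
```

```bash
python3 - <<'E'
from st import *
show(); pic("wrist","w18",(120,400,150,330),2.8); pic("scene","s18",(190,320,120,240),5)
E
```

```text
t 19.82 stand xy mm [-7.6 39.1] tipz over stage 4.25 rpy [-179.6     0.34   56.4 ] F(stand) [-13.2   2.4] 18.55 M [0.64 4.64 0.38] open 78.8
```

View pics/w18.png

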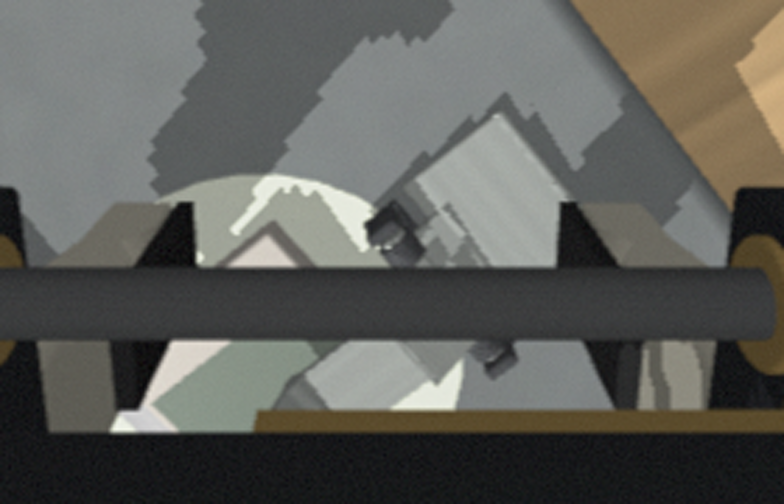

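View pics/s18.png

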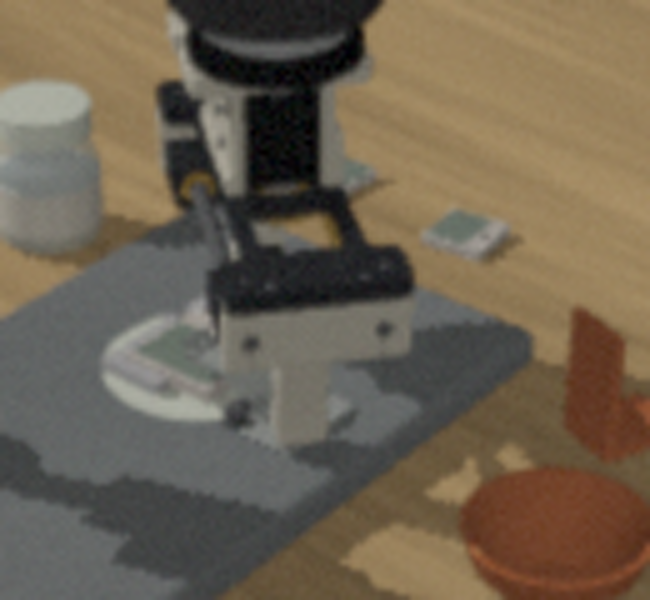

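```bash
python3 -c "
from cor import *
print(cor('w18',(271,224)),cor('w18',(230,266)),cor('w18',(308,266)))"
```

```text
[-28.   26.2] [-26.3  13. ] [-15.7  26. ]
```

{"name": "carry_out", "arguments": {"linear": [[0.04,0.05,-0.04],[0.08,0.1,-0.04],[0.13,0.15,-0.04],[0.17,0.21,-0.04],[0.21,0.26,-0.04],[0.25,0.31,-0.04],[0.28,0.35,-0.04],[0.28,0.35,-0.04],[0.28,0.35,-0.04]], "twist": [0,0,0,0,0,0,0,0,0]}}

```text
clock: 20.67
tool_pos: [0.5416, 0.0172, 0.2026]
orientation: [-179.4, 0.5, 56.4]
force: [-11.8, 2.1, 12.9]
opening: 0.0788
```

```bash
python3 - <<'E'
from st import *
show(); pic("wrist","w19",(120,400,150,330),2.8); pic("scene","s19",(190,320,120,240),5)
E
```

```text
t 20.67 stand xy mm [-5.2 38.7] tipz over stage 4.6 rpy [-179.41    0.54   56.37] F(stand) [-11.53   3.22] 12.91 M [1.16 4.   0.1 ] open 78.8
```

View pics/w19.png

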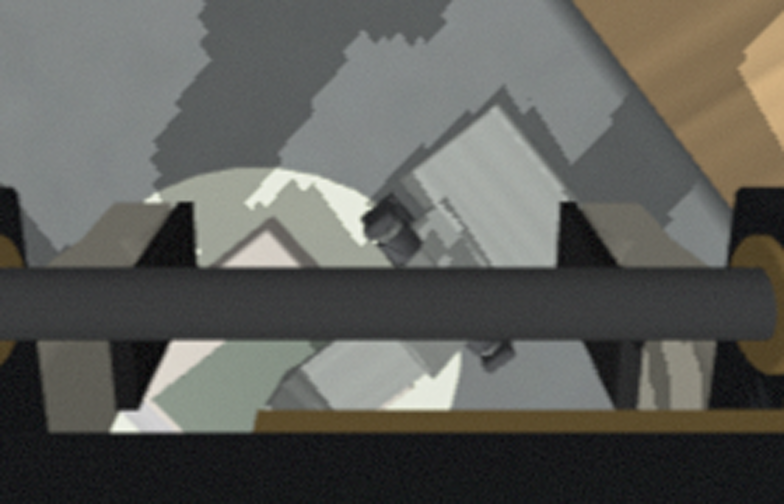

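View pics/s19.png

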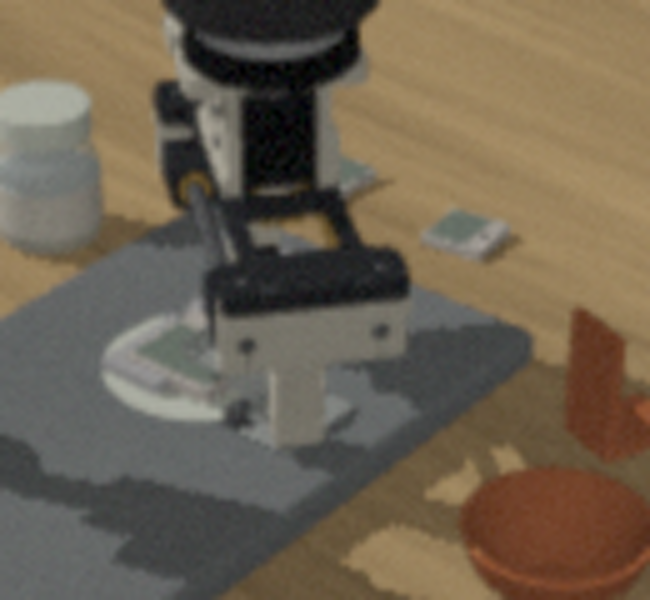

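{"name": "carry_out", "arguments": {"linear": [[0.06,0.08,0],[0.13,0.15,0],[0.18,0.23,0],[0.24,0.3,0],[0.27,0.33,0],[0.27,0.33,0],[0.27,0.33,0]], "twist": [0,0,0,0,0,0,0]}}

```text
clock: 21.35
tool_pos: [0.543, 0.0173, 0.2026]
orientation: [-179.1, 0.8, 56.3]
force: [-15.5, 5.0, 18.6]
opening: 0.0788
```

```bash
python3 - <<'E'
from st import *
show(); pic("wrist","w20",(120,400,150,330),2.8)
from cor import cor
print(cor('w19',(270,218)),cor('w19',(220,266)),cor('w19',(315,266)))
E
```

```text
t 21.35 stand xy mm [-3.8 38.7] tipz over stage 4.61 rpy [-179.14    0.78   56.33] F(stand) [-14.91   6.45] 18.63 M [2.31 5.74 0.17] open 78.8
[-27.5  26.4] [-26.   10.7] [-13.1  26.7]
```

View pics/w20.png

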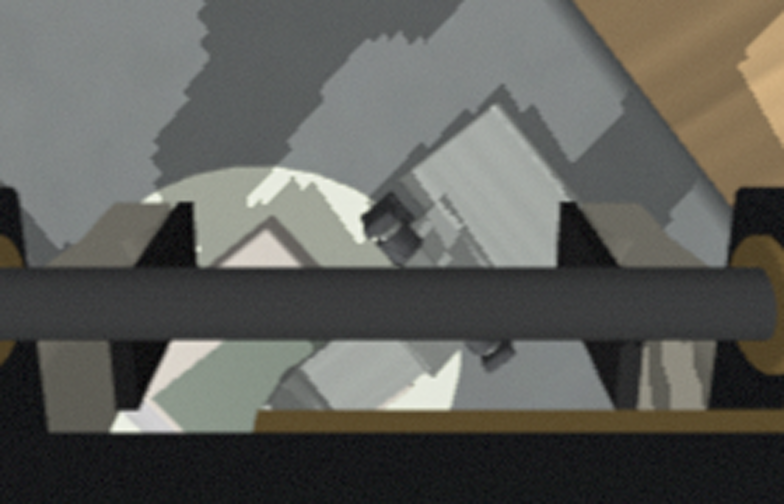

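{"name": "carry_out", "arguments": {"linear": [[-0.08,-0.1,0.04],[-0.17,-0.21,0.04],[-0.25,-0.31,0.04],[-0.35,-0.43,0.04],[-0.38,-0.47,0.04],[-0.38,-0.47,0.04],[-0.38,-0.47,0.04]], "twist": [0,0,0,0,0,0,0]}}

```text
clock: 21.98
tool_pos: [0.5392, 0.0174, 0.2039]
orientation: [-179.4, 0.5, 56.4]
force: [3.9, -0.1, 6.7]
opening: 0.0792
```

```bash
python3 - <<'E'
from st import *
show(); pic("wrist","w21",(120,400,150,330),2.8); pic("scene","s21",(200,300,140,230),7)
E
```

```text
t 21.98 stand xy mm [-7.6 39.1] tipz over stage 5.94 rpy [-179.39    0.5    56.37] F(stand) [ 3.9  -0.47] 6.66 M [ 0.33 -1.61 -0.16] open 79.2
```

View pics/w21.png

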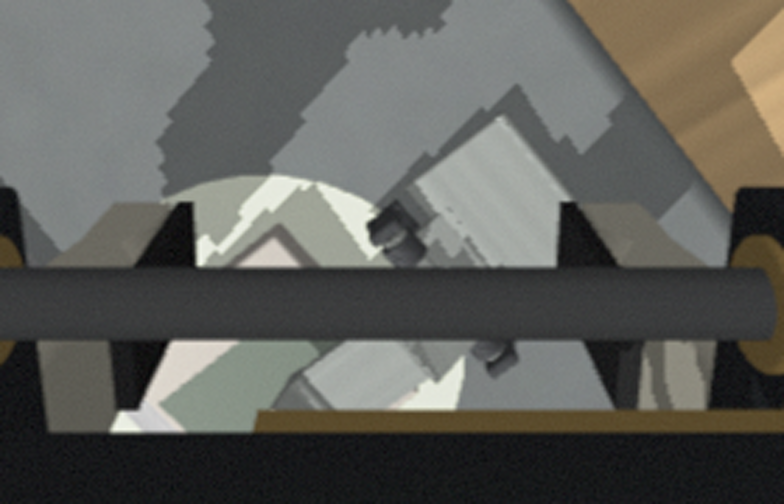

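View pics/s21.png

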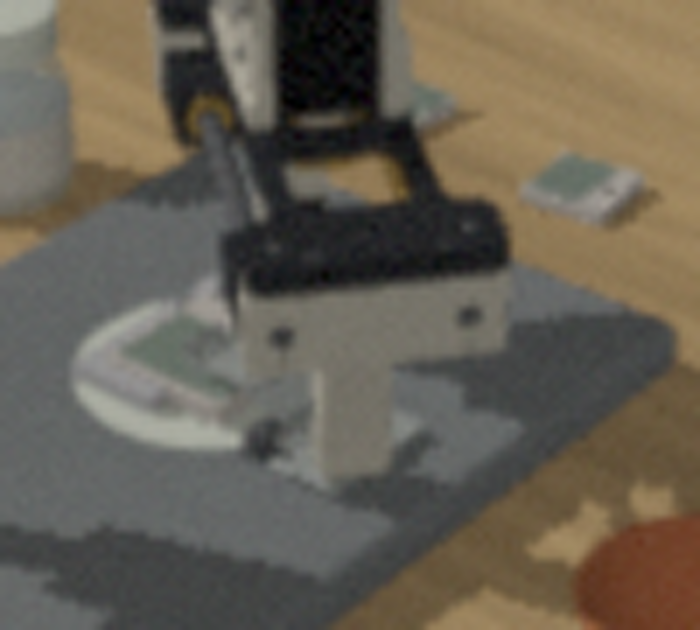

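```bash
python3 - <<'E'
from cor import *
print(cor('w21',(280,234)),cor('w21',(240,268)),cor('w21',(310,266)))
# compare: tab outer near corner & bracket; tab at ~z .026 out edge
c=campose("wrist",np.load("pics/w21.npy"))
for p in [(502,116),(415,188)]:
    print("tab",instand(ray(c,[(120+(p[0]+.5)/2.8-.5,150+(p[1]+.5)/2.8-.5)],.025)[0]).round(1))
for p in [(502,104),(412,178)]:
    c2=campose("wrist",np.load("pics/w20.npy")); print("tab w20",instand(ray(c2,[(120+(p[0]+.5)/2.8-.5,150+(p[1]+.5)/2.8-.5)],.025)[0]).round(1), cor('w20',(270,228)),cor('w20',(270,218)))
E
```

```text
[-25.5  25.7] [-25.   13.6] [-15.7  25.8]
tab [-15.1  78.4]
tab [-14.1  54. ]
tab w20 [-14.9  79.4] [-25.5  24.7] [-27.2  26.2]
tab w20 [-14.1  54.6] [-25.5  24.7] [-27.2  26.2]
```

Rear-left tile corner is at (-25.5, 25.7) in my frame, which has about -1 mm bias in x, so the tile is home and square. I'll let the tab up gently.

{"name": "carry_out", "arguments": {"linear": [[0,0,-0.2],[0,0,-0.45],[0,0,-0.7],[0,0,-0.95],[0,0,-1.2],[0,0,-1.5],[0,0,-2],[0,0,-3],[0,0,-4.5],[0,0,-6],[0,0,-6],[0,0,-6]], "twist": [0,0,0,0,0,0,0,0,0,0,0,0]}}

```text
clock: 23.08
tool_pos: [0.5403, 0.0176, 0.2654]
orientation: [-179.5, 0.4, 56.4]
force: [-0.3, -0.0, -0.5]
opening: 0.079
```

```bash
python3 - <<'E'
from st import *
show(); pic("scene","s22",(190,320,120,240),5); pic("wrist","w22")
E
```

```text
t 23.08 stand xy mm [-6.4 39.2] tipz over stage 67.39 rpy [-179.48    0.38   56.37] F(stand) [-0.28 -0.01] -0.46 M [-0.11 -0.07 -0.01] open 79.0
```

View pics/s22.png

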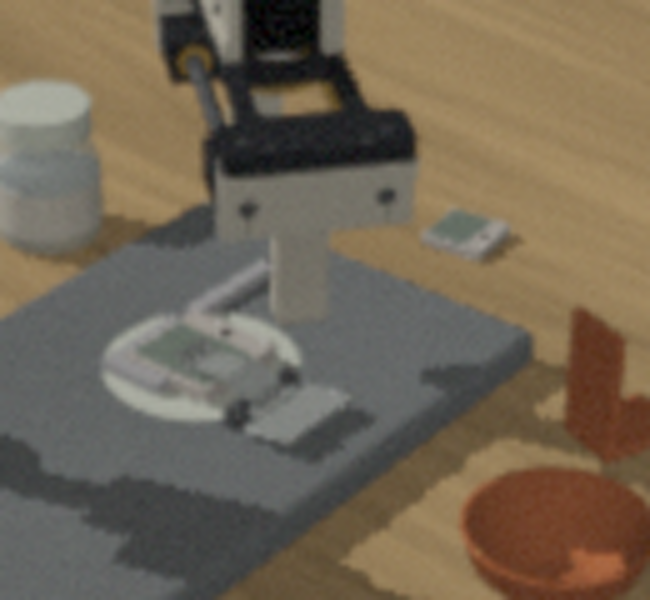

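Clip is down on the tile. I back up higher for a final overhead check.

{"name": "carry_out", "arguments": {"linear": [[0,0,-2],[0,0,-5],[0,0.5,-8],[1,1,-11],[2,2,-14],[3,3,-16],[4,4,-16],[4,5,-16],[4,5,-16],[4,5,-16],[4,5,-16],[4,5,-16]], "twist": [0,0,0,-6,-12,-18,-24,-30,-36,-39,-39,-39]}}

```text
clock: 24.18
tool_pos: [0.6057, 0.0232, 0.4223]
orientation: [-179.1, 0.0, 95.2]
force: [0.3, -0.6, 0.0]
opening: 0.079
```

```bash
python3 - <<'E'
from st import *
show(); pic("wrist","w23",(120,420,0,225),2.6)
E
```

```text
t 24.18 stand xy mm [59.2 38.4] tipz over stage 224.26 rpy [-1.7913e+02  1.0000e-02  9.5240e+01] F(stand) [ 0.27 -0.61] 0.03 M [-0.06 -0.07 -0.05] open 79.0
```

View pics/w23.png

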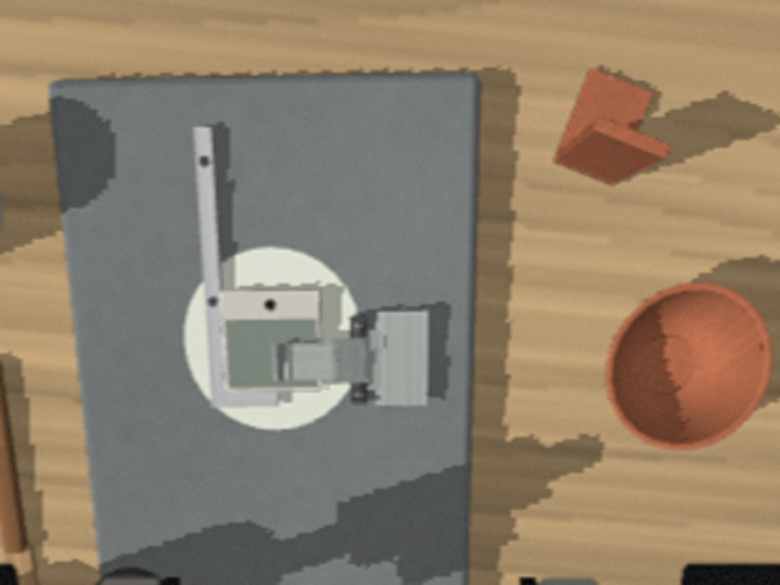

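```bash
python3 - <<'E'
from st import *
c=campose("wrist",np.load("pics/w23.npy"))
f=lambda p:(120+(p[0]+.5)/2.6-.5,(p[1]+.5)/2.6-.5)
for n,p,z in [("RR",(218,291),.029),("RL",(320,291),.029),("FR",(222,390),.029),("guideEnd",(212,127),.026),("stop",(279,389),.026)]: print(n,instand(ray(c,[f(p)],z)[0]).round(1))
print(ctrl.close_job()); show()
E
```

```text
RR [-25.4 -25.6]
RL [-25.   25.2]
FR [ 23.6 -26.1]
guideEnd [-100.4  -25.2]
stop [23.5  3. ]
the job is handed in; nothing more can be done
None
the job is handed in; nothing more can be done
```

I loaded the tile and handed the job in at about 24 s. No verdict is given, so the result below rests on my own camera and force checks.

**What I did:**
- I used closed fingertips to push the tile flush against the guide (about 5 N contact), then along it to about 28 mm short of home.
- With the jaws turned about 39°, one fingertip held the tab near its stop while the other pushed the tile in under the raised clip to the end stop.
- I backed the pushing finger off, let the tab up gently, and withdrew.

**Last checks:**
- **Tile position:** the last wrist picture put the tile's rear corners at (-25.4, -25.6) and (-25.0, 25.2) mm in the stand's frame. The front edge was at 23.6 mm, against a stop face seen at 23.5 mm. That means the tile is home to within about 1 mm and square to about 0.5°.
- **Clip:** the pictures show it resting on the tile. I could not measure its force on the tile.
- **Robot:** it was clear of everything, with about 0 N on the wrist.
- **Bystanders:** the robot never came near them and they look unmoved in the pictures. I did not measure their positions again.

**What did not go to plan:**
- The tile turned about 4° counter-clockwise partway in. I moved the pusher to the other side of its centre, with the tab still held down, and that squared it.
- The force on the tab briefly rose to about 22 N at its stop before I eased off.
- The stand's position disagreed by 1–2 mm between views, so I relied on where the tile sat relative to the stop and guide, and on contact force.

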